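# Put the bread rolls back on their own display boards

## Robot

A 6-joint arm with a two-finger parallel gripper is mounted at the origin on the work surface. World frame = base frame: x ahead of the robot, y to its left, z up, the work surface at z = 0. Lengths are in m, angles in rad, forces in N, time in s.
With the tool pointing down it reaches from about 0.425 to 0.95 m from the base axis. Payload 3.5 kg.
Tool frame: the origin (TCP) lies between the finger pads; the fingertips stand 19 mm ahead of it and the grasp point (between the pads) is the TCP; y points along the fingers, z is the direction in which the jaws open and shut, and the axes are right-handed (so a half turn about y gives the same grasp; the last joint's range is limited). The gripper opens to 85 mm and grips with 20 to 120 N. Pads are 22 mm wide; open, the fingers measure 114 mm over their backs; the gripper's body (76 mm by 85 mm) begins 54 mm behind the grasp point. The pads swing forward as they close: fully open they stand 13 mm farther back than shut.
Start: joints at [-1.274, 0.286, 1.577, -0, 1.279, -0.15], TCP at [0.292, -0.609, 0.25] pointing down, gripper open.
Joint ranges: [-2.77, 2.77], [-0.9, 2.22], [0.21, 2.48], [-1.53, 4.67], [0.24, 2.81], [-2.84, 2.84]. Speed limits (rad/s): [2.79, 2.79, 3.14, 3.14, 3.14, 3.14].

## Interface

Orientations are given as a unit quaternion [x, y, z, w].
In Python, from plant import get_state, read_camera, camera_model, sign_off gives the robot as it stands.
- The arm moves only by the tool carry_out, never from a script. Its argument "moves" is a list of rows, each a list of 7 numbers: the turn, a rotation vector about the tool's x, y, z in rad, then the shift along the tool's x, y, z in m, then the closure, from -1 (fully open) to 1 (shut). In form: [[wx, wy, wz, dx, dy, dz, jaw], ...]. A call has 1 to 10 rows; each row shifts and turns the commanded pose from where the row before left it, along the tool's axes as they then stand; what a row does not reach is not made up. A row lasts 1/8 s, in which the tool goes at most 62.5 mm and 10.7 degrees, less where a joint would pass 70% of its speed; a pose out of reach is approached as far as the arm can. A call is refused whole if a number of a shift passes 0.0625 or a number of a turn 0.188, either way. A call with a gripper value outside its range is refused whole. The fingers move at their own pace and stop on an object; "squeeze" is the grip in N (left out, the last holds). Time passes only in rows, so rows that do not move let the fingers close. It gives the time, the measured TCP pose, the force and the opening at its end, in the units of the state.
- get_state(): the state, without advancing time (a new reading comes with each control period).
- read_camera(name): name is "side" or "top"; returns the picture (400x640x3 uint8, blue, green, red); there is no depth.
- camera_model(name): a dict with "camera_matrix" (3x3 intrinsics, pixels), "D" ([k1, k2, p1, p2, k3] as OpenCV has them; the pictures are not rectified), "pose" (4x4, takes a point from camera to world coordinates). Camera axes: x right, y down, z forward; pixel columns grow to the right and rows downward; lengths in m; the calibration is good to about 2 mm. A picture is of the moment at which its call begins. camera_model takes no time and is no camera call.
- sign_off(): hands the job in, once; it reports no verdict.
The state is a dict: "time": time; "qpos": joint angles; "dq": joint speeds; "joint_efforts": joint torques, N m; "eef_pos": TCP position; "tcp_rot": TCP orientation; "contact_force": force on the tool from outside, world axes, zero at the start; "wrist_torque": the same for the moment, N m; "opening": opening from 0.0 (shut) to 1.0 (fully open).
Only numpy, scipy, OpenCV 4.12 (cv2) and the standard library are available. Lean on these libraries where they do the work, as an engineer would, in place of code of your own. Each camera call takes 0.05 s, during which the arm holds its last target. There are 200 camera calls.

## Task

On this bakery counter the three rolls lie on the wrong display boards. Rearrange them so that each roll lies right side up in the middle of the board of its own shape: round on round, square on square, and the long one lengthwise on the long board. Each board has room for one roll, so use the empty wire cooling rack on the way; never let bread touch the bare counter, and leave the jam jar and the mug standing where they are.

Things in the scene. Friction and masses are not known exactly. Their poses are not given: they have to be found in the camera images.
- long_roll: Loose baton-shaped crusty bread roll (firm, does not squash), 150 mm long, 46 mm wide, 46 mm high, ends rounded, three pale cuts on top. The middle 100 mm has flat upright sides to grip, 46 mm apart. Origin at the centre of its underside; x along its length, z up. About 90 g. Starts across the round board, overhanging it at both ends.
- round_roll: Loose round domed crusty bun (firm), 66 mm in diameter, 50 mm high, widest from 19 to 29 mm above its underside, pale cross cut on top. Origin at the centre of its underside, z up. About 60 g. Starts on the square board.
- square_roll: Loose square block-shaped crusty roll (firm), 62 x 62 mm, 40 mm high, with upright sides and three pale lines on top. Origin at the centre of its underside; x and y square to its sides, z up. About 70 g. Starts on the long board.
- long_board: Fixed long rectangular wooden display board, 200 mm (its x) by 85 mm (its y), 15 mm thick. Origin at the centre of its underside; its flat top is at +15 mm. Home of the long roll, which must lie lengthwise on it.
- round_board: Fixed round wooden display board, 132 mm in diameter, 15 mm thick. Origin at the centre of its underside; flat top at +15 mm. Home of the round roll.
- square_board: Fixed square wooden display board, 125 x 125 mm, 15 mm thick. Origin at the centre of its underside; x and y square to its sides; flat top at +15 mm. Home of the square roll.
- rack: Fixed steel wire cooling rack, 170 mm (its x) by 120 mm (its y), the free spot, empty at the start. Origin at the centre of its underside; bread lies on it 15 mm above the counter, as on the boards.
- table: The fixed light wooden counter, its top at height 0. Bread must not be put down on it.
- jam_jar: Loose squat jam jar, amber glass with a paper label and a steel lid, 58 mm in diameter, 75 mm high, standing beyond the boards on the right. Origin at the centre of its underside. A bystander.
- mug: Loose white ceramic coffee mug, 76 mm in diameter without its handle, 85 mm high, standing beyond the boards on the left. Origin at the centre of its underside. A bystander.

How it is judged:
At the end, for the whole second after the job is handed in: Each roll lies flat and right side up on the board of its own shape, its centre within 15 mm of the board's centre, the long roll within 15 degrees of its board's length, all at rest (horizontal distance between long_roll and long_board below 0.015 m and z of long_roll in the frame of long_board between 0.01 and 0.021 m and angle between each of long_roll, round_roll, square_roll's own z axis and vertical below 0.15 rad and linear speed of each of long_roll, round_roll, square_roll below 0.02 m/s and angular speed of each of long_roll, round_roll, square_roll below 0.2 rad/s and horizontal distance between round_roll and round_board below 0.015 m and z of round_roll in the frame of round_board between 0.01 and 0.021 m and horizontal distance between square_roll and square_board below 0.015 m and z of square_roll in the frame of square_board between 0.01 and 0.021 m and angle between the x axis of long_roll and the x axis of long_board, either way round below 0.26 rad); the robot touches nothing.
It fails at once if bread touches the bare counter (contact force between any of long_roll, round_roll, square_roll and table above 0.2 N).
It fails at once if the jam jar or the mug is shifted more than 30 mm or tipped over (distance of any of jam_jar, mug from where it was at the start of the episode above 0.03 m or angle between any of jam_jar, mug's own z axis and vertical above 0.5 rad).
It also fails if it takes over 112 s, if anything falls off the work surface, if the arm or the gripper's body presses on something with over 40 N, if the wrist force passes 120 N, or if a joint passes its speed limit or range.

## Working session

There is one attempt and no reset: what is moved stays moved. The work goes in short steps, Python scripts to look and compute and a tool call to move; the robot and the scene stay as the last step left them, time stands still between calls to the robot, and variables do not carry over. Pictures are saved under pics/ and viewed, about 12 in all and at most 16, crops included, and the job is handed in when it is done.

Besides the shell and the picture viewer there is one more tool, called after "Call:" by a JSON object that holds its "name" and its "arguments", one argument or row to a line. carry_out: Moves the arm, as the interface text tells. Its arguments: {"type":"object","properties":{"moves":{"type":"array","items":{"type":"array","items":{"type":"number"}}},"squeeze":{"type":"number"}},"required":["moves"]}

```bash
mkdir -p pics; ls; python3 - <<'E'
from plant import *
import cv2
s=get_state(); print({k:s[k] for k in('time','eef_pos','tcp_rot','opening')})
for n in('top','side'):
    cv2.imwrite(f'pics/{n}0.png',read_camera(n)); m=camera_model(n); print(n,m)
E
```

```text
pics
{'time': 0.0, 'eef_pos': array([ 0.29149447, -0.60813638,  0.24894117]), 'tcp_rot': array([-0.15675229,  0.69036149, -0.68869796,  0.15660413]), 'opening': 0.9965298287777629}
top {'camera_matrix': array([[490.79177144,   0.        , 320.2383636 ],
       [  0.        , 490.79177144, 196.43053288],
       [  0.        ,   0.        ,   1.        ]]), 'D': array([-0.10052685,  0.        ,  0.        ,  0.        ,  0.        ]), 'pose': array([[ 1.28245094e-02, -9.98782891e-01,  4.76263488e-02,
         4.76373744e-01],
       [-9.99770093e-01, -1.19895117e-02,  1.77767523e-02,
        -9.26448140e-04],
       [-1.71840994e-02, -4.78433773e-02, -9.98707023e-01,
         1.32079393e+00],
       [ 0.00000000e+00,  0.00000000e+00,  0.00000000e+00,
         1.00000000e+00]])}
side {'camera_matrix': array([[431.63832287,   0.        , 326.24042725],
       [  0.        , 431.63832287, 201.54606465],
       [  0.        ,   0.        ,   1.        ]]), 'D': array([-0.05993413,  0.        ,  0.        ,  0.        ,  0.        ]), 'pose': array([[-0.99206764, -0.09901596,  0.07744446,  0.46042502],
       [-0.12466201,  0.69574431, -0.70738903,  0.85196833],
       [ 0.01616126, -0.71143214, -0.70256894,  0.86881526],
       [ 0.        ,  0.        ,  0.        ,  1.        ]])}
```

View pics/top0.png

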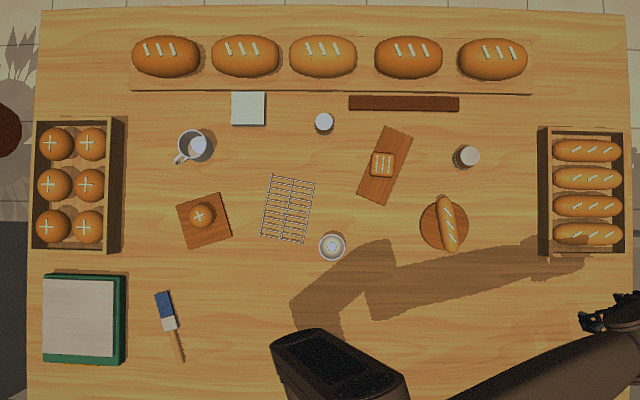

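View pics/side0.png

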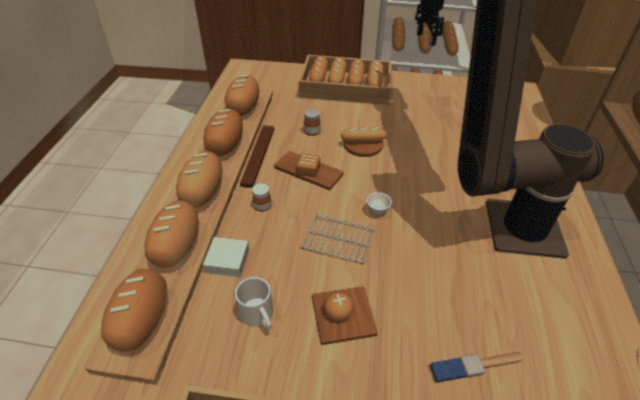

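```bash
cat > h.py <<'E'
import cv2, numpy as np
from plant import *
from scipy.spatial.transform import Rotation as R
def ray(n,px,z):
    m=camera_model(n); T=m['pose']
    u=cv2.undistortPoints(np.float64(px).reshape(-1,1,2),m['camera_matrix'],m['D']).reshape(-1,2)
    d=np.c_[u,np.ones(len(u))]@T[:3,:3].T
    return (T[:3,3]+d*((z-T[2,3])/d[:,2])[:,None])[:,:2]
def proj(n,p):
    m=camera_model(n); Ti=np.linalg.inv(m['pose'])
    return cv2.projectPoints(np.float64(p).reshape(-1,1,3),cv2.Rodrigues(Ti[:3,:3])[0],Ti[:3,3],m['camera_matrix'],m['D'])[0].reshape(-1,2)
E
python3 - <<'E'
import cv2,numpy as np
im=cv2.imread('pics/top0.png')
c=cv2.resize(im[120:260,160:500],None,fx=2.3,fy=2.3,interpolation=cv2.INTER_CUBIC)
h=cv2.cvtColor(im,cv2.COLOR_BGR2HSV)
for p in [(225,235),(190,208),(200,228),(400,145),(370,190),(430,225),(460,230),(378,160),(447,205),(250,180),(350,200),(441,215),(204,208)]:print(p,h[p[1],p[0]])
v=np.uint8(np.stack([h[...,0]*1.0*5,h[...,1],h[...,2]],-1).clip(0,255))[120:260,160:500]
cv2.imwrite('pics/c1.png',np.vstack([c,cv2.resize(v,(c.shape[1],c.shape[0]))])[:600])
E
```

```text
(225, 235) [ 13 182 154]
(190, 208) [ 14 187 142]
(200, 228) [ 13 204 116]
(400, 145) [ 13 179 138]
(370, 190) [ 14 191 147]
(430, 225) [ 13 189 144]
(460, 230) [ 14 185 146]
(378, 160) [ 17 187 134]
(447, 205) [ 19 165 167]
(250, 180) [ 18 144 165]
(350, 200) [ 18 139 167]
(441, 215) [ 15 179 165]
(204, 208) [ 14 183 148]
```

View pics/c1.png

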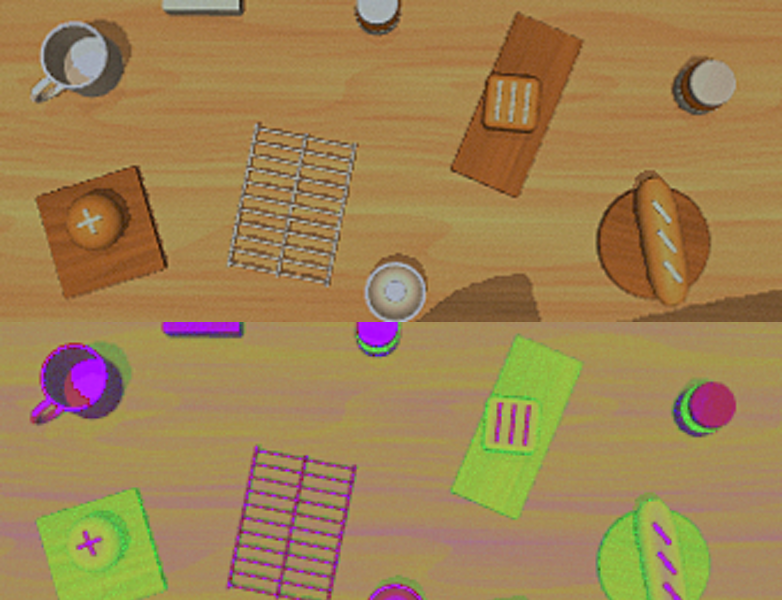

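```bash
cat > meas.py <<'E'
from h import *
def boards(im):
    b=cv2.GaussianBlur(im,(3,3),0); h=cv2.cvtColor(b,cv2.COLOR_BGR2HSV)
    m=np.uint8(((h[...,1]>163)&(h[...,0]<18))*255)
    m=cv2.morphologyEx(m,cv2.MORPH_OPEN,np.ones((3,3)))
    out={}
    for n,(x0,y0,x1,y1) in dict(sq=(170,185,240,255),lo=(350,120,418,210),ro=(412,188,475,258)).items():
        k=np.zeros_like(m);k[y0:y1,x0:x1]=m[y0:y1,x0:x1]
        c=max(cv2.findContours(k,0,cv2.CHAIN_APPROX_NONE)[0],key=cv2.contourArea).reshape(-1,2)
        out[n]=c
    return out
def cuts(im,box):
    x0,y0,x1,y1=box; h=cv2.cvtColor(im,cv2.COLOR_BGR2HSV)[y0:y1,x0:x1]
    ys,xs=np.nonzero((h[...,1]<115)&(h[...,2]>120)); return np.c_[xs+x0,ys+y0].astype(float)
E
python3 - <<'E'
from meas import *
im=cv2.imread('pics/top0.png'); B=boards(im)
for n in('sq','lo'):
    p=ray('top',B[n],.015); r=cv2.minAreaRect(np.float32(p)); bx=cv2.boxPoints(r)
    print(n,r,np.round(bx,4).tolist())
p=ray('top',B['ro'],.015)
c=p.mean(0)
for _ in range(20):   # circle lsq with rejection
    A=np.c_[2*p,np.ones(len(p))]; s=np.linalg.lstsq(A,(p**2).sum(1),rcond=None)[0]; c=s[:2]; r=np.sqrt(s[2]+c@c)
    e=np.abs(np.hypot(*(p-c).T)-r); 
    if e.max()<.004: break
    p=p[e<e.max()*.9]
print('ro',c,r,len(p))
for n,box,z in [('round',(188,203,216,233),.063),('square',(371,150,398,178),.055),('long',(436,193,462,250),.060)]:
    q=cuts(im,box);p=ray('top',q,z);print(n,len(q),p.mean(0),(p.min(0)+p.max(0))/2,cv2.minAreaRect(np.float32(p)))
# rack, metal: low saturation
q=cuts(im,(255,168,320,246));p=ray('top',q,.015);print('rack',len(q),p.mean(0),cv2.minAreaRect(np.float32(p)))
h=cv2.cvtColor(im,cv2.COLOR_BGR2HSV)
for n,p,z in [('jar',(469,156),.075),('mug',(193,146),.085),('smalljar',(323,121),.05),('bowl',(332,246),.04)]: print(n,ray('top',[p],z))
print('TCP px',proj('top',[[.292,-.609,.25]]))
E
```

```text
sq ((0.4699628949165344, 0.33497437834739685), (0.12483248114585876, 0.12614649534225464), 17.48641586303711) [[0.39149999618530273, 0.3763999938964844], [0.4293999969959259, 0.25609999895095825], [0.5483999848365784, 0.2935999929904938], [0.5105000138282776, 0.4138999879360199]]
lo ((0.6245156526565552, -0.14752702414989471), (0.08591889590024948, 0.19991359114646912), 67.66236114501953) [[0.5156999826431274, -0.1492999941110611], [0.7006000280380249, -0.22529999911785126], [0.733299970626831, -0.14579999446868896], [0.5483999848365784, -0.0697999969124794]]
ro [ 0.46649482 -0.30809198] 0.06396486391300056 135
round 43 [0.48208066 0.33713975] [0.48186296 0.33735511] ((0.48242151737213135, 0.3369627892971039), (0.02249256893992424, 0.02105647325515747), 68.1136245727539)
square 109 [ 0.62340225 -0.13883394] [ 0.62279606 -0.13860793] ((0.6230243444442749, -0.1384088099002838), (0.0373307429254055, 0.044847629964351654), 85.16553497314453)
long 99 [ 0.46658457 -0.31342742] [ 0.4761799  -0.31579563] ((0.47743135690689087, -0.31276512145996094), (0.040209412574768066, 0.10627355426549911), 85.9023666381836)
rack 791 [0.50274807 0.11109302] ((0.5012021064758301, 0.09119570255279541), (0.16590383648872375, 0.17052426934242249), 79.40489959716797)
jar [[ 0.64415006 -0.35892208]]
mug [[0.66091329 0.34920893]]
smalljar [[0.73474203 0.01699888]]
bowl [[ 0.40869329 -0.0103933 ]]
TCP px [[600.01907022 305.24099775]]
```

```bash
cat >> meas.py <<'E'
def comps(im,box,z,k,thr=115):
    x0,y0,x1,y1=box; h=cv2.cvtColor(cv2.resize(im,None,fx=4,fy=4,interpolation=cv2.INTER_CUBIC),cv2.COLOR_BGR2HSV)
    m=np.zeros(h.shape[:2],np.uint8); s=np.s_[4*y0:4*y1,4*x0:4*x1]
    m[s]=((h[s][...,1]<thr)&(h[s][...,2]>110))*255
    n,l,st,ce=cv2.connectedComponentsWithStats(m)
    o=sorted(range(1,n),key=lambda i:-st[i,4])[:k]
    out=[]
    for i in o:
        ys,xs=np.nonzero(l==i); p=ray('top',(np.c_[xs,ys]+.5)/4-.5,z); w,v=np.linalg.eigh(np.cov(p.T)); d=v[:,1]
        out.append((p.mean(0),np.degrees(np.arctan2(d[1],d[0])),st[i,4],p))
    return out
def show(n,cs):
    c=np.array([a[0] for a in cs]); print(n,[(a[0].round(4).tolist(),round(a[1],1),int(a[2])) for a in cs],'mean',c.mean(0).round(4))
    if len(cs)>2: w,v=np.linalg.eigh(np.cov(c.T)); print('  line dir',np.degrees(np.arctan2(v[1,1],v[0,1])).round(1))
E
python3 - <<'E'
from meas import *
im=cv2.imread('pics/top0.png')
show('round',comps(im,(188,203,216,233),.064,1))
show('square',comps(im,(371,150,398,178),.055,3))
show('long',comps(im,(436,193,462,250),.061,3))
r=comps(im,(255,168,320,246),.015,1,125);show('rack',r);print(cv2.minAreaRect(np.float32(r[0][3])))
E
```

```text
round [([0.4825, 0.3362], np.float64(47.0), 732)] mean [0.4825 0.3362]
square [([0.6217, -0.1542], np.float64(174.3), 603), ([0.6229, -0.1382], np.float64(174.5), 590), ([0.625, -0.1224], np.float64(174.8), 579)] mean [ 0.6232 -0.1382]
  line dir 84.1
long [([0.4348, -0.3183], np.float64(-140.6), 542), ([0.4686, -0.3118], np.float64(-141.3), 518), ([0.5013, -0.306], np.float64(-140.6), 485)] mean [ 0.4683 -0.312 ]
  line dir -169.4
rack [([0.5037, 0.1118], np.float64(168.7), 18126)] mean [0.5037 0.1118]
((0.5050147771835327, 0.11266912519931793), (0.12403224408626556, 0.17272943258285522), 79.6102294921875)
```

```bash
cat >> h.py <<'E'
def go(x,y,z,jaw=None):
    """jaw: wanted world direction of jaw axis (deg, mod 180)"""
    s=get_state(); M=R.from_quat(s['tcp_rot']).as_matrix(); p=np.array(s['eef_pos'])
    cur=np.degrees(np.arctan2(M[1,2],M[0,2]))
    print('t',round(s['time'],2),'pos',p.round(4),'y-axis',M[:,1].round(3),'jawdir',round(cur,2),'open',round(s['opening'],3),'q',np.round(s['qpos'],2),'F',np.round(s['contact_force'],1))
    dy=0 if jaw is None else (jaw-cur+90)%180-90
    print('world yaw',round(dy,1),'deg -> wy',round(-np.radians(dy),4))
    M2=R.from_rotvec([0,0,np.radians(dy)]).as_matrix()@M
    print('after turn shift',(M2.T@(np.array([x,y,z])-p)).round(4), 'without turn',(M.T@(np.array([x,y,z])-p)).round(4))
E
python3 -c "
from h import *
go(.4683,-.312,.2,100.6)"
```

```text
t 0.1 pos [ 0.2915 -0.6082  0.2491] y-axis [-0.001  0.002 -1.   ] jawdir -64.4 open 1.001 q [-1.27  0.29  1.58 -0.    1.28 -0.15] F [-0.6 -0.1 -1.1]
world yaw -15.0 deg -> wy 0.2618
after turn shift [-0.2282  0.0497 -0.2585] without turn [-0.2874  0.0496 -0.1906]
```

Call:
{"name": "carry_out", "arguments": {
  "moves": [
    [0,0.131,0,0,0,0,-1],
    [0,0.131,0,0,0,0,-1],
    [0,0,0,-0.038,0.01,-0.043,-1],
    [0,0,0,-0.038,0.01,-0.043,-1],
    [0,0,0,-0.038,0.01,-0.043,-1],
    [0,0,0,-0.038,0.01,-0.043,-1],
    [0,0,0,-0.038,0.01,-0.043,-1],
    [0,0,0,-0.038,0,-0.043,-1],
    [0,0,0,0,0,0,-1],
    [0,0,0,0,0,0,-1]
  ]
}}

```text
time: 1.35
eef_pos: [0.4683, -0.3132, 0.2001]
tcp_rot: [0.066, -0.704, 0.704, -0.065]
contact_force: [0.3, -0.6, 0.0]
opening: 0.998
```

```bash
python3 -c "
from h import *
go(.4683,-.312,.036,100.6)
cv2.imwrite('pics/s1.png',read_camera('side')[90:190,260:440].repeat(4,0).repeat(4,1))"
```

```text
t 1.35 pos [ 0.4683 -0.3132  0.2001] y-axis [-0.001 -0.    -1.   ] jawdir -79.37 open 0.998 q [-0.77  0.09  1.9  -0.    1.15  0.62] F [ 0.3 -0.6  0. ]
world yaw -0.0 deg -> wy 0.0006
after turn shift [-0.0003  0.1641 -0.0012] without turn [-0.0003  0.1641 -0.0012]
```

View pics/s1.png

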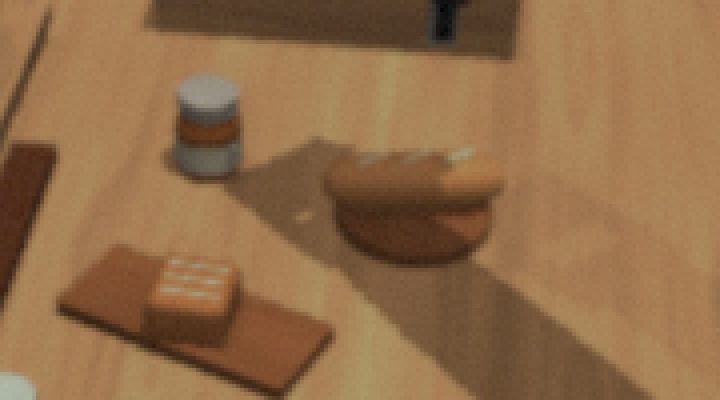

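Call:
{"name": "carry_out", "arguments": {
  "moves": [
    [0,0,0,0,0.05,-0.001,-1],
    [0,0,0,0,0.05,0,-1],
    [0,0,0,0,0.03,0,-1],
    [0,0,0,0,0.02,0,-1],
    [0,0,0,0,0.012,0,-1],
    [0,0,0,0,0,0,-1],
    [0,0,0,0,0,0,1],
    [0,0,0,0,0,0,1],
    [0,0,0,0,0,0,1],
    [0,0,0,0,0,0,1]
  ],
  "squeeze": 35
}}

```text
time: 2.65
eef_pos: [0.469, -0.3128, 0.0396]
tcp_rot: [0.065, -0.704, 0.705, -0.066]
contact_force: [-0.3, 0.7, 5.1]
opening: 0.537
```

Call:
{"name": "carry_out", "arguments": {
  "moves": [
    [0,0,0,0,0,0,1],
    [0,0,0,0,-0.01,0,1],
    [0,0,0,0,-0.02,0,1],
    [0,0,0,0,-0.04,0,1],
    [0,0,0,0,-0.04,0,1],
    [0,0,0,0,-0.03,0,1],
    [0,0.122,0,0,0,0,1],
    [0,0.122,0,0,0,0,1],
    [0,0.122,0,0,0,0,1],
    [0,0,0,0,0,0,1]
  ]
}}

```text
time: 3.9
eef_pos: [0.4681, -0.3121, 0.1792]
tcp_rot: [-0.064, -0.704, 0.704, 0.063]
contact_force: [-0.3, -0.6, -1.4]
opening: 0.53
```

```bash
python3 -c "
from h import *
go(.505,.1127,.18,79.6)
cv2.imwrite('pics/s2.png',read_camera('side')[40:190,240:440].repeat(4,0).repeat(4,1))"
```

```text
t 3.9 pos [ 0.4681 -0.3121  0.1792] y-axis [ 0. -0. -1.] jawdir -100.3 open 0.53 q [-0.77  0.11  1.92  0.    1.11  0.98] F [-0.3 -0.6 -1.4]
world yaw -0.1 deg -> wy 0.0018
after turn shift [ 0.0404 -0.001  -0.4245] without turn [ 0.0397 -0.001  -0.4246]
```

View pics/s2.png

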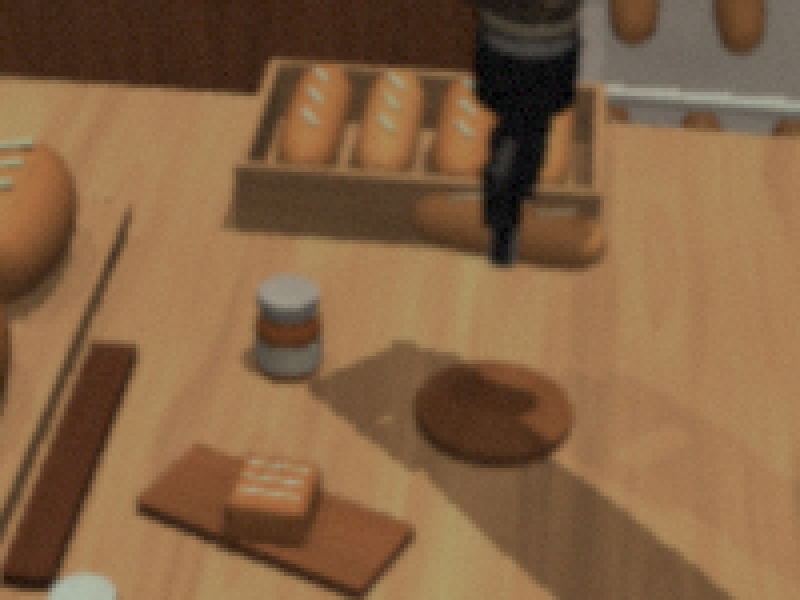

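Call:
{"name": "carry_out", "arguments": {
  "moves": [
    [0,0,0,0.005,0,-0.053,1],
    [0,0,0,0.005,0,-0.053,1],
    [0,0,0,0.005,0,-0.053,1],
    [0,0,0,0.005,0,-0.053,1],
    [0,0,0,0.005,0,-0.053,1],
    [0,0,0,0.005,0,-0.053,1],
    [0,0,0,0.005,0,-0.053,1],
    [0,0,0,0.005,0.02,-0.053,1],
    [0,0,0,0,0.05,0,1],
    [0,0,0,0,0,0,1]
  ]
}}

```text
time: 5.2
eef_pos: [0.5016, 0.1126, 0.1046]
tcp_rot: [-0.059, -0.704, 0.705, 0.067]
contact_force: [0.0, 0.4, -1.5]
opening: 0.533
```

```bash
python3 -c "
from h import *
go(.505,.1127,.041,79.6)"
```

```text
t 5.2 pos [0.5016 0.1126 0.1046] y-axis [-0.01 -0.   -1.  ] jawdir -100.22 open 0.533 q [ 0.02  0.11  2.07 -0.    0.97  1.77] F [ 0.   0.4 -1.5]
world yaw -0.2 deg -> wy 0.0032
after turn shift [-0.004   0.0635 -0.0008] without turn [-0.004   0.0635 -0.0008]
```

Call:
{"name": "carry_out", "arguments": {
  "moves": [
    [0,0,0,0,0.03,0,1],
    [0,0,0,0,0.02,0,1],
    [0,0,0,0,0.008,0,1],
    [0,0,0,0,0.004,0,1],
    [0,0,0,0,0,0,1],
    [0,0,0,0,0,0,1]
  ]
}}

```text
time: 5.95
eef_pos: [0.506, 0.112, 0.0473]
tcp_rot: [0.065, 0.704, -0.704, -0.063]
contact_force: [-0.3, -0.1, -0.9]
opening: 0.532
```

Call:
{"name": "carry_out", "arguments": {
  "moves": [
    [0,0,0,0,0.004,0,1],
    [0,0,0,0,0.002,0,1],
    [0,0,0,0,0,0,1],
    [0,0,0,0,0,0,1]
  ]
}}

```text
time: 6.45
eef_pos: [0.5052, 0.1121, 0.0403]
tcp_rot: [-0.064, -0.704, 0.704, 0.064]
contact_force: [0.5, 0.3, -1.0]
opening: 0.534
```

Call:
{"name": "carry_out", "arguments": {
  "moves": [
    [0,0,0,0,0.001,0,1],
    [0,0,0,0,0.001,0,1],
    [0,0,0,0,0,0,1],
    [0,0,0,0,0,0,1]
  ]
}}

```text
time: 6.95
eef_pos: [0.5055, 0.1121, 0.0396]
tcp_rot: [-0.064, -0.704, 0.704, 0.064]
contact_force: [-4.0, -0.5, 7.6]
opening: 0.532
```

Call:
{"name": "carry_out", "arguments": {
  "moves": [
    [0,0,0,0,-0.001,0,-1],
    [0,0,0,0,0,0,-1],
    [0,0,0,0,0,0,-1],
    [0,0,0,0,0,0,-1],
    [0,0,0,0,-0.03,0,-1],
    [0,0,0,0,-0.05,0,-1],
    [0,0,0,0,-0.05,0,-1],
    [0,0,0,0,0,0,-1],
    [0,0,0,0,0,0,-1]
  ]
}}

```text
time: 8.07
eef_pos: [0.5048, 0.112, 0.1687]
tcp_rot: [-0.064, -0.704, 0.704, 0.064]
contact_force: [-0.6, 0.2, 0.3]
opening: 0.996
```

```bash
python3 -c "
from h import *
go(.4825,.3362,.17)"
```

```text
t 8.07 pos [0.5048 0.112  0.1687] y-axis [-0.001 -0.    -1.   ] jawdir -100.39 open 0.996 q [0.02 0.02 2.03 0.   1.09 1.77] F [-0.6  0.2  0.3]
world yaw 0 deg -> wy -0.0
after turn shift [ 0.0623 -0.0013 -0.2165] without turn [ 0.0623 -0.0013 -0.2165]
```

Call:
{"name": "carry_out", "arguments": {
  "moves": [
    [0,0,0,0.0156,0,-0.054,-1],
    [0,0,0,0.0156,0,-0.054,-1],
    [0,0,0,0.0156,0,-0.054,-1],
    [0,0,0,0.0156,0,-0.054,-1],
    [0,0,0,0,0,0,-1],
    [0,0,0,0,0.03,0,-1],
    [0,0,0,0,0.03,0,-1],
    [0,0,0,0,0,0,-1],
    [0,0,0,0,0,0,-1]
  ]
}}

```text
time: 9.2
eef_pos: [0.483, 0.3351, 0.1093]
tcp_rot: [-0.064, -0.704, 0.704, 0.064]
contact_force: [0.1, -0.9, 0.4]
opening: 1.001
```

```bash
python3 -c "
from meas import *
go(.4825,.3362,.036)
t=read_camera('top');s=read_camera('side'); cv2.imwrite('pics/t3f.png',t)
cv2.imwrite('pics/t3.png',np.hstack([cv2.resize(t[160:270,170:330],(400,275)),cv2.resize(s[200:350,240:400],(400,375))[50:325]]))"
```

```text
t 9.2 pos [0.483  0.3351 0.1093] y-axis [-0. -0. -1.] jawdir -100.43 open 1.001 q [ 0.43  0.25  1.9  -0.    0.99  2.19] F [ 0.1 -0.9  0.4]
world yaw 0 deg -> wy -0.0
after turn shift [ 0.0007  0.0733 -0.001 ] without turn [ 0.0007  0.0733 -0.001 ]
```

View pics/t3.png

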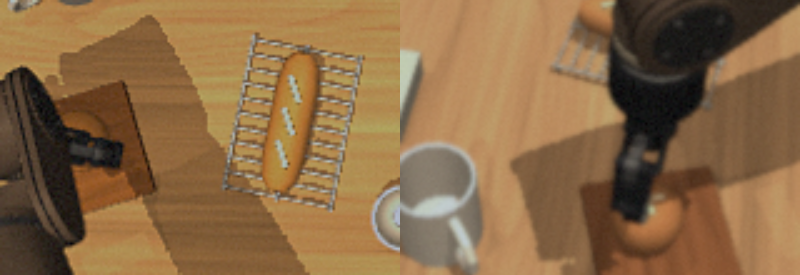

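Call:
{"name": "carry_out", "arguments": {
  "moves": [
    [0,0,0,0,0.03,0,-1],
    [0,0,0,0,0.025,0,-1],
    [0,0,0,0,0.012,0,-1],
    [0,0,0,0,0.006,0,-1],
    [0,0,0,0,0,0,-1],
    [0,0,0,0,0,0,-1],
    [0,0,0,0,0,0,1],
    [0,0,0,0,0,0,1],
    [0,0,0,0,0,0,1],
    [0,0,0,0,0,0,1]
  ]
}}

```text
time: 10.55
eef_pos: [0.4835, 0.3361, 0.0374]
tcp_rot: [0.064, 0.705, -0.704, -0.063]
contact_force: [-0.9, -0.8, 5.1]
opening: 0.754
```

Call:
{"name": "carry_out", "arguments": {
  "moves": [
    [0,0,0,0,0,0,1],
    [0,0,0,0,-0.01,0,1],
    [0,0,0,0,-0.02,0,1],
    [0,0,0,0,-0.04,0,1],
    [0,0,0,0,-0.04,0,1],
    [0,0,0,0,-0.03,0,1],
    [0,0,0,0,0,0,1],
    [0,0,0,0,0,0,1]
  ]
}}

```text
time: 11.55
eef_pos: [0.4821, 0.3354, 0.1753]
tcp_rot: [-0.063, -0.704, 0.704, 0.065]
contact_force: [0.5, 0.2, -0.8]
opening: 0.748
```

```bash
python3 -c "
from meas import *
go(.4665,-.3081,.177)
s=read_camera('side')
cv2.imwrite('pics/s4.png',cv2.resize(s[180:360,260:440],(540,540)))"
```

```text
t 11.55 pos [0.4821 0.3354 0.1753] y-axis [-0.002 -0.001 -1.   ] jawdir -100.39 open 0.748 q [0.44 0.17 1.86 0.   1.11 2.19] F [ 0.5  0.2 -0.8]
world yaw 0 deg -> wy -0.0
after turn shift [-0.1007 -0.0012  0.6357] without turn [-0.1007 -0.0012  0.6357]
```

View pics/s4.png

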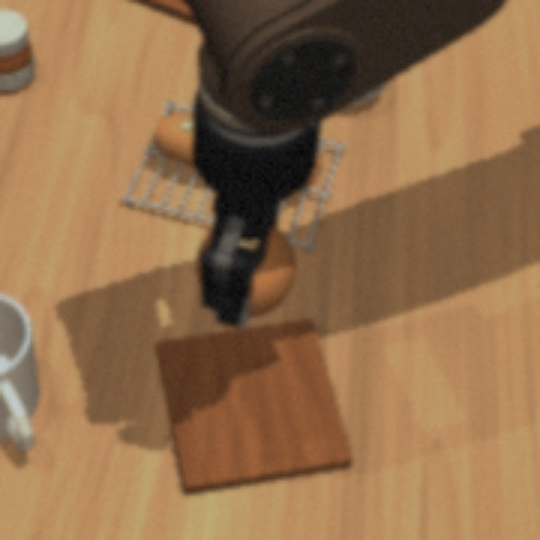

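Call:
{"name": "carry_out", "arguments": {
  "moves": [
    [0,0,0,0,0,0.05,1],
    [0,0,0,-0.01,0,0.06,1],
    [0,0,0,-0.01,0,0.06,1],
    [0,0,0,-0.01,0,0.06,1],
    [0,0,0,-0.01,0,0.06,1],
    [0,0,0,-0.01,0,0.06,1],
    [0,0,0,-0.01,0,0.06,1],
    [0,0,0,-0.01,0,0.06,1],
    [0,0,0,-0.01,0,0.06,1],
    [0,0,0,-0.01,0,0.05,1]
  ]
}}

```text
time: 12.85
eef_pos: [0.4655, -0.2526, 0.1743]
tcp_rot: [0.063, 0.705, -0.703, -0.065]
contact_force: [0.6, 0.3, -1.3]
opening: 0.755
```

Call:
{"name": "carry_out", "arguments": {
  "moves": [
    [0,0,0,-0.01,0,0.05,1],
    [0,0,0,0,0,0,1],
    [0,0,0,0,0.04,0,1],
    [0,0,0,0,0.04,0,1],
    [0,0,0,0,0.03,0,1],
    [0,0,0,0,0,0,1],
    [0,0,0,0,0,0,1]
  ]
}}

```text
time: 13.72
eef_pos: [0.468, -0.3015, 0.0668]
tcp_rot: [-0.064, -0.704, 0.704, 0.064]
contact_force: [0.1, -0.6, -0.0]
opening: 0.754
```

```bash
python3 -c "
from meas import *
go(.4665,-.3081,.0385)"
```

```text
t 13.72 pos [ 0.468  -0.3015  0.0668] y-axis [ 0. -0. -1.] jawdir -100.34 open 0.754 q [-0.75  0.25  1.99  0.    0.9   1.  ] F [ 0.1 -0.6 -0. ]
world yaw 0 deg -> wy -0.0
after turn shift [0.0003 0.0283 0.0067] without turn [0.0003 0.0283 0.0067]
```

Call:
{"name": "carry_out", "arguments": {
  "moves": [
    [0,0,0,0,0.015,0.0065,1],
    [0,0,0,0,0.008,0,1],
    [0,0,0,0,0.004,0,1],
    [0,0,0,0,0.001,0,1],
    [0,0,0,0,0,0,1],
    [0,0,0,0,0,0,1]
  ]
}}

```text
time: 14.48
eef_pos: [0.4667, -0.3085, 0.0386]
tcp_rot: [-0.064, -0.704, 0.704, 0.064]
contact_force: [-0.7, 0.5, -1.1]
opening: 0.751
```

Call:
{"name": "carry_out", "arguments": {
  "moves": [
    [0,0,0,0,0.001,0,1],
    [0,0,0,0,0.001,0,1],
    [0,0,0,0,0,0,1],
    [0,0,0,0,0,0,1]
  ]
}}

```text
time: 14.98
eef_pos: [0.4666, -0.3085, 0.0373]
tcp_rot: [0.064, 0.704, -0.704, -0.064]
contact_force: [-2.1, 1.8, 5.8]
opening: 0.75
```

Contact. Release and lift.

Call:
{"name": "carry_out", "arguments": {
  "moves": [
    [0,0,0,0,-0.001,0,-1],
    [0,0,0,0,0,0,-1],
    [0,0,0,0,0,0,-1],
    [0,0,0,0,0,0,-1],
    [0,0,0,0,-0.03,0,-1],
    [0,0,0,0,-0.05,0,-1],
    [0,0,0,0,-0.05,0,-1],
    [0,0,0,0,0,0,-1],
    [0,0,0,0,0,0,-1]
  ]
}}

```text
time: 16.1
eef_pos: [0.4662, -0.3081, 0.1669]
tcp_rot: [0.064, 0.704, -0.704, -0.064]
contact_force: [0.1, -0.1, -0.6]
opening: 1.001
```

```bash
python3 -c "
from meas import *
go(.6232,-.1382,.17,84.4)"
```

```text
t 16.1 pos [ 0.4662 -0.3081  0.1669] y-axis [-0.  0. -1.] jawdir -100.38 open 1.001 q [-0.77  0.12  1.93  0.    1.09  0.99] F [ 0.1 -0.1 -0.6]
world yaw 4.8 deg -> wy -0.0835
after turn shift [-0.1397 -0.0031 -0.1844] without turn [-0.1238 -0.0031 -0.1954]
```

Call:
{"name": "carry_out", "arguments": {
  "moves": [
    [0,-0.0835,0,0,0,0,-1],
    [0,0,0,-0.035,0,-0.046,-1],
    [0,0,0,-0.035,0,-0.046,-1],
    [0,0,0,-0.035,0,-0.046,-1],
    [0,0,0,-0.035,0,-0.046,-1],
    [0,0,0,0,0.03,0,-1],
    [0,0,0,0,0.03,0,-1],
    [0,0,0,0,0,0,-1],
    [0,0,0,0,0,0,-1],
    [0,0,0,0,0,0,-1]
  ]
}}

```text
time: 17.35
eef_pos: [0.6245, -0.1395, 0.1089]
tcp_rot: [-0.036, -0.706, 0.707, 0.034]
contact_force: [0.6, 0.2, 0.3]
opening: 1.003
```

```bash
python3 -c "
from meas import *
go(.6232,-.1382,.038,84.4)
t=read_camera('top');s=read_camera('side')
show('round',comps(t,(430,205,465,245),.064,1))
cv2.imwrite('pics/t5.png',np.hstack([cv2.resize(t[120:260,340:480],(400,400)),cv2.resize(s[100:240,240:380],(400,400))]))"
```

```text
t 17.35 pos [ 0.6245 -0.1395  0.1089] y-axis [ 0.002 -0.001 -1.   ] jawdir -95.62 open 1.003 q [-0.38  0.35  1.77  0.    1.02  1.29] F [0.6 0.2 0.3]
world yaw 0.0 deg -> wy -0.0004
after turn shift [ 0.0016  0.0709 -0.0012] without turn [ 0.0016  0.0709 -0.0012]
round [([0.4653, -0.3077], np.float64(-157.7), 773)] mean [ 0.4653 -0.3077]
```

View pics/t5.png

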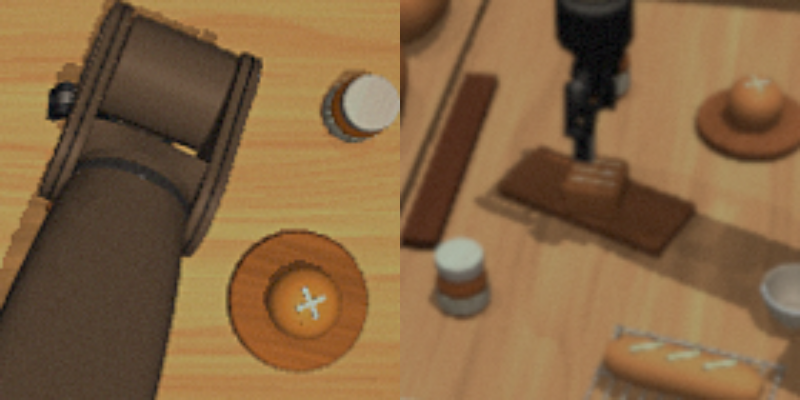

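Call:
{"name": "carry_out", "arguments": {
  "moves": [
    [0,0,0,0.001,0.03,-0.001,-1],
    [0,0,0,0,0.02,0,-1],
    [0,0,0,0,0.012,0,-1],
    [0,0,0,0,0.007,0,-1],
    [0,0,0,0,0,0,-1],
    [0,0,0,0,0,0,-1]
  ]
}}

```text
time: 18.2
eef_pos: [0.6235, -0.138, 0.0392]
tcp_rot: [-0.035, -0.706, 0.706, 0.034]
contact_force: [-0.0, 0.5, 0.2]
opening: 1.0
```

Call:
{"name": "carry_out", "arguments": {
  "moves": [
    [0,0,0,0,0,0,1],
    [0,0,0,0,0,0,1],
    [0,0,0,0,0,0,1],
    [0,0,0,0,0,0,1],
    [0,0,0,0,-0.01,0,1],
    [0,0,0,0,-0.02,0,1],
    [0,0,0,0,-0.04,0,1],
    [0,0,0,0,-0.04,0,1],
    [0,0,0,0,-0.02,0,1],
    [0,0,0,0,0,0,1]
  ]
}}

```text
time: 19.45
eef_pos: [0.6238, -0.1381, 0.1707]
tcp_rot: [-0.036, -0.706, 0.707, 0.033]
contact_force: [-0.0, -0.3, -0.8]
opening: 0.723
```

Call:
{"name": "carry_out", "arguments": {
  "moves": [
    [0,-0.1345,0,0,0,0,1],
    [0,-0.1345,0,0,0,0,1],
    [0,-0.1345,0,0,0,0,1],
    [0,0,0,0,0,0,1]
  ]
}}

```text
time: 19.95
eef_pos: [0.6216, -0.1374, 0.1658]
tcp_rot: [-0.108, 0.7, -0.698, 0.106]
contact_force: [-0.2, -0.6, -0.1]
opening: 0.719
```

```bash
python3 -c "
from meas import *
go(.47,.335,.17,107.5)"
```

```text
t 19.95 pos [ 0.6216 -0.1374  0.1658] y-axis [-0.004  0.002 -1.   ] jawdir -72.57 open 0.719 q [-0.38  0.28  1.74  0.    1.12  0.89] F [-0.2 -0.6 -0.1]
world yaw 0.1 deg -> wy -0.0012
after turn shift [ 0.0026 -0.0029 -0.4961] without turn [ 0.0032 -0.0029 -0.4961]
```

Call:
{"name": "carry_out", "arguments": {
  "moves": [
    [0,0,0,0,0,-0.055,1],
    [0,0,0,0,0,-0.055,1],
    [0,0,0,0,0,-0.055,1],
    [0,0,0,0,0,-0.055,1],
    [0,0,0,0,0,-0.055,1],
    [0,0,0,0,0,-0.055,1],
    [0,0,0,0,0,-0.055,1],
    [0,0,0,0,0,-0.055,1],
    [0,0,0,0,0,-0.055,1],
    [0,0,0,0,0,0,1]
  ]
}}

```text
time: 21.2
eef_pos: [0.4716, 0.337, 0.1671]
tcp_rot: [0.109, -0.699, 0.699, -0.108]
contact_force: [0.7, -0.0, -1.2]
opening: 0.725
```

Call:
{"name": "carry_out", "arguments": {
  "moves": [
    [0,0,0,0,0.04,0,1],
    [0,0,0,0,0.04,0,1],
    [0,0,0,0,0.02,0,1],
    [0,0,0,0,0,0,1],
    [0,0,0,0,0,0,1]
  ]
}}

```text
time: 21.82
eef_pos: [0.4751, 0.3345, 0.0698]
tcp_rot: [-0.107, 0.699, -0.699, 0.108]
contact_force: [1.1, -0.8, -0.9]
opening: 0.719
```

```bash
python3 -c "
from meas import *
go(.47,.335,.0405,107.5)"
```

```text
t 21.82 pos [0.4751 0.3345 0.0698] y-axis [ 0.002  0.001 -1.   ] jawdir -72.52 open 0.719 q [ 0.44  0.3   1.93 -0.    0.92  1.7 ] F [ 1.1 -0.8 -0.9]
world yaw 0.0 deg -> wy -0.0004
after turn shift [ 0.0048  0.0293 -0.002 ] without turn [ 0.0048  0.0293 -0.002 ]
```

Call:
{"name": "carry_out", "arguments": {
  "moves": [
    [0,0,0,0.004,0.015,-0.001,1],
    [0,0,0,0,0.008,0,1],
    [0,0,0,0,0.004,0,1],
    [0,0,0,0,0.002,0,1],
    [0,0,0,0,0,0,1],
    [0,0,0,0,0,0,1]
  ]
}}

```text
time: 22.58
eef_pos: [0.47, 0.3341, 0.0395]
tcp_rot: [-0.107, 0.699, -0.699, 0.108]
contact_force: [-0.7, -0.6, -0.0]
opening: 0.72
```

Call:
{"name": "carry_out", "arguments": {
  "moves": [
    [0,0,0,0,0.001,0,1],
    [0,0,0,0,0,0,1],
    [0,0,0,0,0,0,1]
  ]
}}

```text
time: 22.95
eef_pos: [0.4701, 0.3342, 0.0392]
tcp_rot: [-0.107, 0.699, -0.699, 0.108]
contact_force: [-2.1, 0.0, 5.8]
opening: 0.725
```

Call:
{"name": "carry_out", "arguments": {
  "moves": [
    [0,0,0,0,-0.001,0,-1],
    [0,0,0,0,0,0,-1],
    [0,0,0,0,0,0,-1],
    [0,0,0,0,0,0,-1],
    [0,0,0,0,-0.03,0,-1],
    [0,0,0,0,-0.05,0,-1],
    [0,0,0,0,-0.05,0,-1],
    [0,0,0,0,0,0,-1],
    [0,0,0,0,0,0,-1]
  ]
}}

```text
time: 24.08
eef_pos: [0.4694, 0.3338, 0.1689]
tcp_rot: [0.108, -0.699, 0.699, -0.108]
contact_force: [-1.1, 0.3, 0.4]
opening: 1.005
```

```bash
python3 -c "
from meas import *
t=cv2.imread('pics/t3f.png')
c=comps(t,(270,180,302,240),.061,8); show('all',c)
"; python3 -c "
from h import *
go(.5055,.1121,.17,79.6)"
```

```text
all [([0.5647, 0.1377], np.float64(71.7), 671), ([0.5051, 0.1124], np.float64(-161.4), 521), ([0.5388, 0.1063], np.float64(-161.2), 519), ([0.4719, 0.1186], np.float64(-161.6), 506), ([0.429, 0.1277], np.float64(80.8), 473), ([0.4368, 0.0868], np.float64(80.2), 381), ([0.452, 0.0832], np.float64(78.7), 310), ([0.5407, 0.1396], np.float64(78.9), 265)] mean [0.4924 0.114 ]
  line dir -165.6
t 24.07 pos [0.4694 0.3338 0.1689] y-axis [-0. -0. -1.] jawdir -72.48 open 1.005 q [0.44 0.15 1.89 0.   1.1  1.71] F [-1.1  0.3  0.4]
world yaw -27.9 deg -> wy 0.4873
after turn shift [-0.0756 -0.0011  0.2116] without turn [ 0.0323 -0.001   0.2223]
```

Call:
{"name": "carry_out", "arguments": {
  "moves": [
    [0,0.1625,0,0,0,0,-1],
    [0,0.1625,0,0,0,0,-1],
    [0,0.1625,0,0,0,0,-1],
    [0,0,0,-0.019,0,0.053,-1],
    [0,0,0,-0.019,0,0.053,-1],
    [0,0,0,-0.019,0,0.053,-1],
    [0,0,0,-0.0185,0,0.053,-1],
    [0,0,0,0,0.05,0,-1],
    [0,0,0,0,0,0,-1],
    [0,0,0,0,0,0,-1]
  ]
}}

```text
time: 25.32
eef_pos: [0.5053, 0.1123, 0.119]
tcp_rot: [-0.063, -0.704, 0.704, 0.064]
contact_force: [0.5, -0.1, 0.7]
opening: 0.994
```

```bash
python3 -c "
from h import *
go(.5053,.1124,.039,79.6)"
```

```text
t 25.32 pos [0.5053 0.1123 0.119 ] y-axis [-0.002  0.    -1.   ] jawdir -100.36 open 0.994 q [0.02 0.09 2.06 0.   0.99 1.77] F [ 0.5 -0.1  0.7]
world yaw -0.0 deg -> wy 0.0006
after turn shift [-0.0002  0.08   -0.0001] without turn [-0.0002  0.08   -0.0001]
```

Call:
{"name": "carry_out", "arguments": {
  "moves": [
    [0,0,0,0,0.04,0,-1],
    [0,0,0,0,0.025,0,-1],
    [0,0,0,0,0.014,0,-1],
    [0,0,0,0,0,0,-1],
    [0,0,0,0,0,0,-1],
    [0,0,0,0,0,0,1],
    [0,0,0,0,0,0,1],
    [0,0,0,0,0,0,1],
    [0,0,0,0,0,0,1],
    [0,0,0,0,0,0,1]
  ]
}}

```text
time: 26.58
eef_pos: [0.5063, 0.1119, 0.0411]
tcp_rot: [0.065, 0.704, -0.704, -0.064]
contact_force: [-0.1, 0.6, 5.7]
opening: 0.538
```

Call:
{"name": "carry_out", "arguments": {
  "moves": [
    [0,0,0,0,-0.01,0,1],
    [0,0,0,0,-0.02,0,1],
    [0,0,0,0,-0.04,0,1],
    [0,0,0,0,-0.04,0,1],
    [0,0,0,0,-0.02,0,1],
    [0,0.104,0,0,0,0,1],
    [0,0.104,0,0,0,0,1],
    [0,0,0,0,0,0,1],
    [0,0,0,0,0,0,1]
  ]
}}

```text
time: 27.7
eef_pos: [0.5053, 0.1118, 0.1699]
tcp_rot: [-0.136, -0.694, 0.694, 0.137]
contact_force: [0.4, -0.7, -0.2]
opening: 0.536
```

```bash
python3 -c "
from h import *
go(.6245,-.1475,.17,67.7)"
```

```text
t 27.7 pos [0.5053 0.1118 0.1699] y-axis [-0.001 -0.    -1.   ] jawdir -112.24 open 0.536 q [ 0.02  0.02  2.03 -0.    1.09  1.98] F [ 0.4 -0.7 -0.2]
world yaw -0.1 deg -> wy 0.001
after turn shift [-2.087e-01 -2.000e-04  1.947e-01] without turn [-2.085e-01 -2.000e-04  1.949e-01]
```

Call:
{"name": "carry_out", "arguments": {
  "moves": [
    [0,0,0,-0.035,0,0.032,1],
    [0,0,0,-0.035,0,0.032,1],
    [0,0,0,-0.035,0,0.033,1],
    [0,0,0,-0.035,0,0.033,1],
    [0,0,0,-0.035,0,0.033,1],
    [0,0,0,-0.034,0,0.032,1],
    [0,0,0,0,0.05,0,1],
    [0,0,0,0,0.05,0,1],
    [0,0,0,0,0,0,1],
    [0,0,0,0,0,0,1]
  ]
}}

```text
time: 28.95
eef_pos: [0.626, -0.1482, 0.072]
tcp_rot: [-0.137, -0.694, 0.694, 0.136]
contact_force: [0.2, 0.7, -0.7]
opening: 0.533
```

```bash
python3 -c "
from h import *
go(.6245,-.1475,.0415,67.7)"
```

```text
t 28.95 pos [ 0.626  -0.1482  0.072 ] y-axis [ 0.002 -0.001 -1.   ] jawdir -112.29 open 0.533 q [-0.39  0.41  1.77  0.    0.96  1.57] F [ 0.2  0.7 -0.7]
world yaw -0.0 deg -> wy 0.0001
after turn shift [ 0.0017  0.0305 -0.0001] without turn [ 0.0017  0.0305 -0.0001]
```

Call:
{"name": "carry_out", "arguments": {
  "moves": [
    [0,0,0,0.001,0.015,0,1],
    [0,0,0,0,0.009,0,1],
    [0,0,0,0,0.004,0,1],
    [0,0,0,0,0.002,0,1],
    [0,0,0,0,0,0,1],
    [0,0,0,0,0,0,1]
  ]
}}

```text
time: 29.7
eef_pos: [0.6244, -0.1476, 0.0412]
tcp_rot: [-0.137, -0.694, 0.694, 0.137]
contact_force: [-1.2, 0.8, 3.0]
opening: 0.535
```

Call:
{"name": "carry_out", "arguments": {
  "moves": [
    [0,0,0,0,0.001,0,1],
    [0,0,0,0,0,0,1],
    [0,0,0,0,0,0,1]
  ]
}}

```text
time: 30.08
eef_pos: [0.6243, -0.1476, 0.0411]
tcp_rot: [-0.137, -0.694, 0.694, 0.137]
contact_force: [-4.3, 1.3, 8.5]
opening: 0.531
```

Touched down. Release, lift, and back away to clear the view.

Call:
{"name": "carry_out", "arguments": {
  "moves": [
    [0,0,0,0,-0.001,0,-1],
    [0,0,0,0,0,0,-1],
    [0,0,0,0,0,0,-1],
    [0,0,0,0,0,0,-1],
    [0,0,0,0,-0.03,0,-1],
    [0,0,0,0,-0.05,0,-1],
    [0,0,0,0,-0.06,0,-1],
    [0,0,0,0,-0.05,0,-1],
    [0,0,0,0,0,0,-1]
  ]
}}

```text
time: 31.2
eef_pos: [0.6267, -0.1486, 0.2372]
tcp_rot: [-0.141, -0.693, 0.695, 0.133]
contact_force: [-0.7, -0.3, 0.1]
opening: 1.003
```

Call:
{"name": "carry_out", "arguments": {
  "moves": [
    [0,0,0,0.03,0,-0.05,-1],
    [0,0,0,0.03,0,-0.05,-1],
    [0,0,0,0.03,0,-0.05,-1],
    [0,0,0,0,0,-0.05,-1],
    [0,0,0,0,0,0,-1],
    [0,0,0,0,0,0,-1],
    [0,0,0,0,0,0,-1]
  ]
}}

```text
time: 32.08
eef_pos: [0.6164, 0.0705, 0.2296]
tcp_rot: [-0.137, -0.693, 0.694, 0.138]
contact_force: [-0.1, -0.2, -1.2]
opening: 0.999
```

```bash
python3 -c "
from meas import *
go(.5,.1,.3)
t=read_camera('top');s=read_camera('side')
show('round',comps(t,(430,205,465,245),.064,1))
show('square',comps(t,(190,203,222,240),.055,3))
show('long',comps(t,(362,135,408,195),.061,3))
cv2.imwrite('pics/t6.png',np.vstack([cv2.resize(t[110:260,160:500],(640,282)),cv2.resize(s[90:350,210:480],None,fx=1.2,fy=1.2).copy() if 0 else cv2.resize(s[90:350,180:480],(640,318),interpolation=cv2.INTER_AREA)]))"
```

```text
t 32.08 pos [0.6164 0.0705 0.2296] y-axis [-0.001 -0.    -1.   ] jawdir -112.41 open 0.999 q [-0.05  0.19  1.74 -0.    1.22  1.91] F [-0.1 -0.2 -1.2]
world yaw 0 deg -> wy -0.0
after turn shift [ 0.1189 -0.0703  0.0171] without turn [ 0.1189 -0.0703  0.0171]
round [([0.4653, -0.3077], np.float64(-157.7), 771)] mean [ 0.4653 -0.3077]
square [([0.4752, 0.32], np.float64(-162.5), 592), ([0.4703, 0.3352], np.float64(-162.6), 556), ([0.466, 0.3507], np.float64(-162.8), 545)] mean [0.4705 0.3353]
  line dir 106.7
long [([0.6233, -0.1473], np.float64(-174.6), 542), ([0.6546, -0.1603], np.float64(-174.2), 535), ([0.5914, -0.1345], np.float64(-174.1), 524)] mean [ 0.6231 -0.1473]
  line dir 157.8
```

View pics/t6.png

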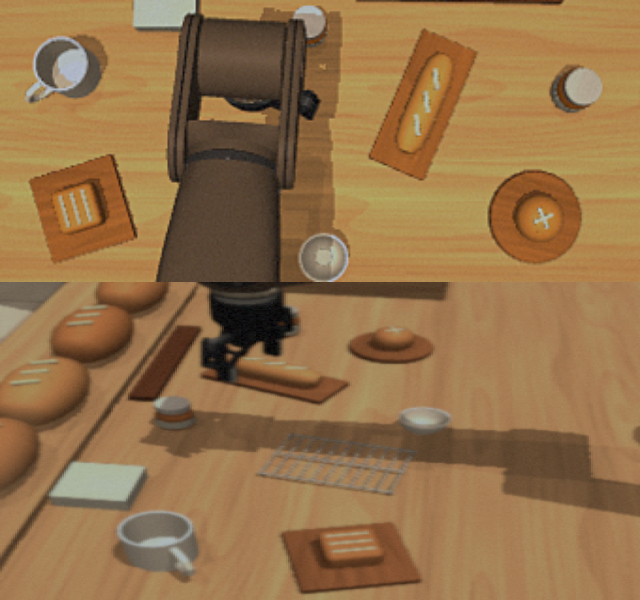

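All three rolls lie centred on their own boards within about 2 mm. The robot is clear, and the jar and mug are where they started.

```bash
python3 -c "
from plant import *
print(sign_off())"
```

```text
the job is handed in; nothing more can be done
None
```

All three rolls are on the boards of their own shape and the job is handed in at about 32 s of robot time. I moved the long roll to the rack, the round roll to the round board, the square roll to the square board, then the long roll from the rack to the long board.

The last top-camera check, compared with the board centres measured at the start (calibration is good to about 2 mm):

| Roll | Distance from board centre | Angle error |
|---|---|---|
| Round | about 1 mm | not applicable |
| Square | under 1 mm | under 1° |
| Long | about 1.5 mm | about 0.1° |

- **Rolls:** all three looked flat and right side up in the final pictures, with the gripper open and clear of everything.
- **Jar and mug:** both looked upright and in place, but I judged that by eye and did not measure their final positions.
- **Forces:** the highest single-axis reading between moves was about 8.5 N, when setting the long roll down.
- **Failed checks:** none of my checks failed or disagreed. The sign-off itself reports no verdict.

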